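Load a reagent cartridge through the loader's dust flap

TASK

Load the tall reagent cartridge into the loading station: hold it by its top fin, set it square over the port that has the sprung dust flap, and push it straight down so that the cartridge itself swings the flap open, keeping the gripper off the station. Press it fully home onto the port's floor while you still have hold of it, then let go and leave it standing upright with the flap held open beside it. Leave the short cartridge where it is.

Things in the scene. Friction and masses are not known exactly. Their poses are not given: they have to be found in the camera images.
- cartridge: Tall reagent cartridge, 140 mm high, upright, about 0.3 kg: white box 40 (its x) by 50 (y) by 100 mm high, paper label, topped in its middle by a grey grip fin 16 mm thick (x), 44 long (y), 40 high. Origin: centre of the underside, z up; a half turn makes no difference. Grip the fin, fingers closing along x; once home the fin's foot is 10 mm above the station's top.
- loader: Loading station, fixed: white housing 150 (its x) by 130 (y) by 100 mm high. Port 70 (x) by 74 mm (y) in the middle of its top, shut by a level grey flap with dark ribs; port floor 10 mm above the underside. Origin: centre of the underside, below the port's centre, z up. Cartridge x goes along station x. A like housing beside it, open well without flap, is not the place.
- flap (a joint): Dust flap, 66 mm long, 3 mm thick, hinged along the port's -x edge (robot side), swinging down into the port. 0 = shut and level, positive = open downwards (rad, stop at 1.5); 1.1 to 1.4 when resting against a loaded cartridge. A spring shuts it (0.07 to 0.085 N m): opening it takes roughly 2 to 8 N on the cartridge, its weight included.
- short_cartridge: Bystander: a shorter cartridge of the same make and section, 40 by 50 mm, 85 mm high in all (box 45 mm, fin 40 mm). Origin: centre of its underside. A round white bottle stands near it too.

How it is judged:
By the outcome, as a careful person would: the job done as asked, in the order asked, and still so for the second after the job is handed in, with the robot touching nothing.
It also fails if it takes over 48 s, if anything falls off the work surface, if the arm or the gripper's body presses on something with over 40 N, if the wrist force passes 120 N, or if a joint passes its speed limit or range.

ROBOT

A 6-joint arm with a two-finger parallel gripper is mounted at the origin on the work surface. World frame = base frame: x ahead of the robot, y to its left, z up, the work surface at z = 0. Lengths are in mm, angles in rad, forces in N, time in s.
With the tool pointing down it reaches from about 350 to 725 mm from the base axis. Payload 4.3 kg.
Tool frame: the origin (TCP) lies at the centre of the arm's flange, where the gripper is bolted on; the fingertips stand 173 mm ahead of it and the grasp point (between the pads) lies 155 mm ahead of it; z points along the fingers, y is the line along which they close (so a half turn about z gives the same grasp; the last joint's range is limited). The gripper opens to 85 mm and grips with 20 to 120 N. Pads are 22 mm wide; open, the fingers measure 114 mm over their backs; the gripper's body (76 mm by 85 mm) begins 54 mm behind the grasp point. The pads swing forward as they close: fully open they stand 13 mm farther back than shut.
Start: joints at [1.158, 0.377, 0.081, 1.274, 0, 1.46], TCP at [171.462, 548.861, 404.729] pointing down, gripper open.
Joint ranges: [-2.72, 2.72], [-0.84, 1.66], [-1.02, 1.22], [-1.77, 2.12], [-1.37, 1.28], [-3.14, 3.14]. Speed limits (rad/s): [2.57, 2.57, 3.14, 3.14, 3.14, 3.14].

INTERFACE

Orientations are given as a unit quaternion [x, y, z, w].
In Python, from rig import robot gives the robot as it stands. The module is installed in compiled form; this text tells all that it offers.
- The arm moves only by the shell command python3 -m jog 'ROWS' [FORCE]. ROWS is JSON, a list of rows, each a list of 7 numbers: the shift along the world's x, y, z in mm, then the turn, a rotation vector about the world's x, y, z in rad, then the finger opening in mm, from 0 to 85.4. In form: [[tx, ty, tz, rx, ry, rz, claw], ...]. A call has exactly 8 rows; each row shifts and turns the commanded pose from where the row before left it; what a row does not reach is not made up. A row lasts 1/12 s, in which the tool goes at most 41.7 mm and 7.16 degrees, less where a joint would pass 70% of its speed; a pose out of reach is approached as far as the arm can. A call is refused whole if a number of a shift passes 41.7 or a number of a turn 0.125, either way. A call with a gripper value outside its range is refused whole. The fingers move at their own pace and stop on an object; FORCE is the grip in N (left out, the last holds). Time passes only in rows, so rows that do not move let the fingers close, or fill a call up. It gives the time, the measured TCP pose, the force, the opening and the grip force at its end, in the units of the state.
- robot.read_state(): the state, without advancing time (a new reading comes with each control period).
- robot.camera(name): name is "scene" or "top" or "wrist"; returns (picture, depth): 400x640x3 uint8, red, green, blue; 400x640 float32, mm along the optical axis (not along the pixel's ray), 0 where there is no reading.
- robot.camera_params(name): a dict with "fov_y" (degrees; the focal length in pixels is half the picture's height over the tangent of half this angle, whatever the lens; pixels are square), "cx", "cy" (the principal point, pixels), "R" (3x3) and "t" (3): a world point X has camera coordinates R X + t. Camera axes: x right, y down, z forward; pixel columns grow to the right and rows downward; lengths in mm; the calibration is good to about 2 mm. A picture is of the moment at which its call begins: read the wrist's pose just before it. camera_params takes no time and is no camera call; for the wrist camera it gives the pose at the moment of the call.
- robot.close_job(): hands the job in; it is judged then, once.
The state is a dict: "t": time; "qpos": joint angles; "dq": joint speeds; "tau": joint torques, N m; "tcp_pos": TCP position; "tool_rot": TCP orientation; "ft_force": force on the tool from outside, world axes, zero at the start; "torque": the same for the moment, N m; "grip_width": finger opening in mm; "gripper_force": force on a finger pad.
Only numpy, scipy, OpenCV 4.12 (cv2) and the standard library are available. Lean on these libraries where they do the work, as an engineer would, in place of code of your own. Each camera call takes 0.05 s, during which the arm holds its last target. There are 200 camera calls.

## Working session

There is one attempt and no reset: what is moved stays moved. The work goes in short steps, Python scripts to look and compute and a shell command to move; the robot and the scene stay as the last step left them, time stands still between calls to the robot, and variables do not carry over. Pictures are saved under pics/ and viewed, at most 10 in all, crops included, and the job is handed in when it is done.

```bash
mkdir -p pics; cat > h.py <<'E'
import numpy as np, cv2
from rig import robot
def grab(n):
    P=robot.camera_params(n); im,d=robot.camera(n)
    np.savez(f'{n}.npz',im=im,d=d,**{k:np.array(P[k]) for k in P})
    cv2.imwrite(f'pics/{n}_raw.png',im[:,:,::-1]); return im,d,P
def load(n): return dict(np.load(f'{n}.npz'))
def foc(P): return 200/np.tan(np.radians(float(P['fov_y']))/2)
def pt(P,u,v,z=None):
    f=foc(P); d=P['d'][int(v),int(u)] if z is None else z
    c=np.array([(u-P['cx'])/f*d,(v-P['cy'])/f*d,d]); return P['R'].T@(c-P['t'])
def ray_z(P,u,v,h):
    f=foc(P); r=P['R'].T@np.array([(u-P['cx'])/f,(v-P['cy'])/f,1]); o=-P['R'].T@P['t']; return o+r*(h-o[2])/r[2]
def cloud(P):
    v,u=np.mgrid[:400,:640]; f=foc(P); d=P['d']
    c=np.stack([(u-P['cx'])/f*d,(v-P['cy'])/f*d,d],-1); X=(c-P['t'])@P['R']; X[d<=0]=np.nan; return X
E
python3 - <<'E'
from h import *
for n in('scene','top','wrist'):
    im,d,P=grab(n); print(n,P['fov_y'],P['cx'],P['cy'],(-np.array(P['R']).T@P['t']).round())
a=np.vstack([cv2.imread(f'pics/{n}_raw.png') for n in('scene','top')])
a=np.hstack([cv2.imread(f'pics/{n}_raw.png') for n in('scene','top')])
cv2.imwrite('pics/a.png',cv2.resize(np.vstack([cv2.imread('pics/scene_raw.png'),cv2.imread('pics/top_raw.png')]),(480,600)))
s=robot.read_state();print(s)
E
```

```text
scene 57.248186773902866 325.54974059418055 195.09042592545248 [920. 336. 492.]
top 47.42786302030699 319.05419841787443 197.60074965790756 [385.   7. 919.]
wrist 58.29587286924456 320.88017277196025 200.12614211002793 [ 92. 572. 372.]
{'t': 0.15, 'qpos': array([1.15770384e+00, 3.77921428e-01, 7.99397035e-02, 1.27441536e+00,
       3.52882125e-05, 1.46049223e+00]), 'dq': array([ 0.00129331, -0.00342841,  0.00408264,  0.00111959,  0.00244106,
       -0.00025031]), 'tau': array([ 9.60620455e-04, -4.64034033e+01,  2.70171225e+01,  1.38756452e-02,
       -8.36183790e-05, -2.51624087e-06]), 'tcp_pos': array([171.35425531, 548.63354028, 403.96303786]), 'tool_rot': array([ 1.50816490e-01,  9.88561453e-01, -7.68562577e-04, -2.24118468e-04]), 'ft_force': array([0.5202435 , 0.28071889, 0.10559127]), 'torque': array([-0.02998832, -0.04280169, -0.08296386]), 'gripper_force': 0.0, 'grip_width': 85.1708425507818}
```

View pics/top_raw.png

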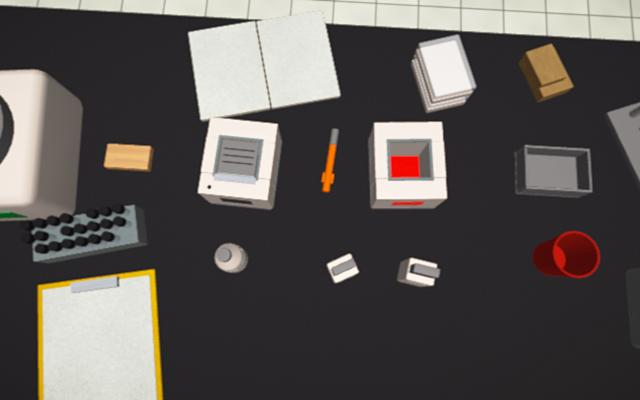

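View pics/scene_raw.png

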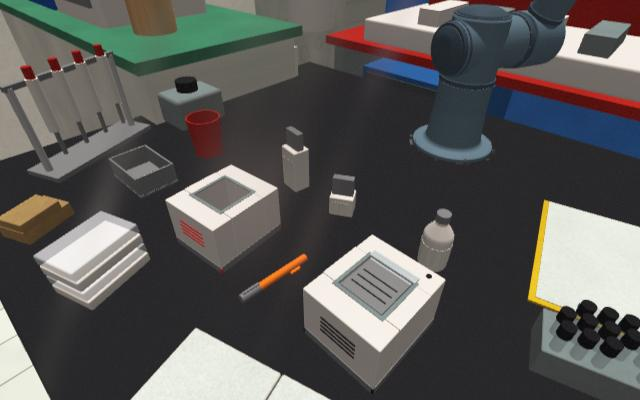

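The top view shows the flapped station at (240,163), the open well at (407,165), the tall cartridge at (420,271) and the short one at (343,268), with the bottle at (230,258). The scene view agrees: the tall one is at (295,160) and the flapped station at (373,310).

```bash
python3 - <<'E'
from h import *
for n in('top','scene'):
    P=load(n); X=cloud(P); im=P['im']
    z=X[...,2]
    # tall fin & box top & station top from depth
    def rect(m,name):
        q=X[m][:,:2].astype(np.float32)
        if len(q)<8: print(n,name,len(q));return
        (c,s,a)=cv2.minAreaRect(q); print(n,name,len(q),'c',np.round(c,1),'s',np.round(s,1),'a',round(a,1),'z',np.median(X[m][:,2]).round(1), 'mean',X[m].mean(0).round(1))
    x,y=X[...,0],X[...,1]
    near=(x>150)&(x<340)
    rect(near&(y<-80)&(y>-300)&(z>130)&(z<150),'tallfin')
    rect(near&(y<-80)&(y>-300)&(z>93)&(z<107),'tallbox')
    rect(near&(y<0)&(y>-100)&(z>78)&(z<92),'shortfin')
    rect((x>340)&(x<600)&(y>60)&(y<300)&(z>94)&(z<108),'station')
    rect((x>340)&(x<600)&(y>-300)&(y<-60)&(z>94)&(z<108),'other')
P=load('top')
a=cv2.resize(P['im'][110:220,190:290,::-1],None,fx=5,fy=5,interpolation=cv2.INTER_CUBIC)
b=cv2.resize(P['im'][245:300,390:450,::-1],None,fx=5,fy=5,interpolation=cv2.INTER_CUBIC)
c=np.zeros((550,800,3),np.uint8); c[:,:500]=a; c[:275,500:800]=b; cv2.imwrite('pics/crop.png',c)
E
```

```text
top tallfin 0
top tallbox 0
top shortfin 0
top station 1803 c [516.3 176. ] s [130.9 167.8] a 89.6 z 99.3 mean [574.3 173.9  99.4]
top other 1575 c [ 506.9 -150.8] s [130.4 186. ] a 89.9 z 99.3 mean [ 549.4 -153.    99.3]
scene tallfin 0
scene tallbox 0
scene shortfin 0
scene station 2305 c [521.6 177. ] s [131.9 156.7] a 89.9 z 99.5 mean [573.6 181.1  99.7]
scene other 842 c [ 511.4 -149.8] s [176.9 131.7] a 0.0 z 99.3 mean [ 552.9 -146.7   99.3]
```

View pics/crop.png

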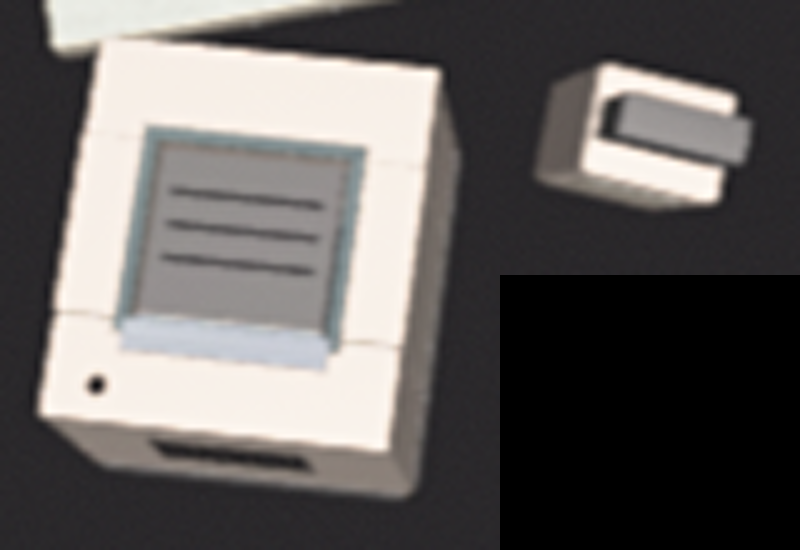

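The crop shows the station top corners at (103,40), (440,70), (388,450), (40,413). The flap hinge bar is at the bottom, on the robot side. The tall fin's top is at (625,93), (752,118), (743,165), (617,138) in the crop.

```bash
cat >> h.py <<'E'
def poly(P,px,h):
    q=np.array([ray_z(P,u,v,h) for u,v in px]); return q
E
python3 - <<'E'
from h import *
T=load('top');S=load('scene')
st=[(190+a/5-.4,110+b/5-.4) for a,b in[(103,40),(440,70),(388,450),(40,413)]]
po=[(190+a/5-.4,110+b/5-.4) for a,b in[(148,128),(366,148),(335,350),(116,326)]]
fi=[(390+(a-500)/5-.4,245+b/5-.4) for a,b in[(625,93),(752,118),(743,165),(617,138)]]
for nm,px,h in(('st',st,100),('port',po,100),('fin',fi,140)):
    q=poly(T,px,h)[:,:2]; print(nm,q.round(1).tolist(),'c',q.mean(0).round(1),'sides',np.linalg.norm(q-np.roll(q,-1,0),axis=1).round(1),'angles',np.degrees(np.arctan2(*(np.roll(q,-1,0)-q).T[::-1])).round(1))
for n,P in(('top',T),('scene',S)):
    X=cloud(P); x,y,z=[X[...,i] for i in range(3)]
    for nm,m in(('tallfin',(z>134)&(z<146)),('tallbox',(z>94)&(z<106)),('short',(z>79)&(z<91))):
        m=m&(x>220)&(x<440)&(y<20)&(y>-240)
        m=cv2.morphologyEx(m.astype(np.uint8),cv2.MORPH_OPEN,np.ones((2,2)))
        k,l,s,c=cv2.connectedComponentsWithStats(m)
        for i in range(1,k):
            if s[i,4]>15:
                w=X[l==i]; r=cv2.minAreaRect(w[:,:2].astype(np.float32)); print(n,nm,s[i,4],c[i].round(),np.round(r[0],1),np.round(r[1],1),round(r[2],1),np.percentile(w[:,2],[5,50,95]).round(1))
a=np.zeros((560,800,3),np.uint8)
a[:560,:560]=cv2.resize(S['im'][230:400,295:465,::-1],(560,560),interpolation=cv2.INTER_CUBIC)
a[:480,560:800]=cv2.resize(S['im'][115:195,275:315,::-1],(240,480),interpolation=cv2.INTER_CUBIC)
cv2.imwrite('pics/c2.png',a)
E
```

```text
st [[701.5, 235.2], [697.6, 105.7], [548.9, 112.6], [554.7, 241.9]] c [625.7 173.8] sides [129.6 148.8 129.5 147. ] angles [-91.7 177.3  87.5  -2.6]
port [[667.3, 214.2], [664.6, 131.0], [585.4, 135.5], [589.4, 217.6]] c [626.7 174.6] sides [83.2 79.3 82.2 78. ] angles [-91.9 176.8  87.2  -2.5]
fin [[446.9, -152.0], [441.2, -195.1], [425.3, -192.2], [431.6, -149.6]] c [ 436.3 -172.2] sides [43.5 16.2 43.1 15.5] angles [-97.5 169.7  81.6  -8.9]
top tallfin 176 [429. 273.] [ 434.5 -192.8] [15.9 79.6] 7.6 [  0.8 139.  141.5]
top tallbox 218 [420. 279.] [ 424.1 -184.5] [73.9 19.2] 83.3 [nan nan nan]
top short 132 [342. 270.] [435.3 -35.7] [14.7 40.7] 25.1 [44.5 83.8 86.4]
scene tallfin 29 [294. 130.] [ 438.2 -169.4] [31.8 11.9] 78.5 [138.2 139.1 140.4]
scene tallbox 29 [305. 151.] [ 431.3 -148.5] [14.  11.1] 13.4 [92.5 97.  99.6]
scene short 30 [306. 157.] [ 372.7 -194. ] [160.2   8.3] 40.1 [-2.  80.  86.1]
scene short 52 [350. 180.] [384.7 -57.2] [137.5  20.8] 34.4 [-1.  83.6 85.4]
```

View pics/c2.png

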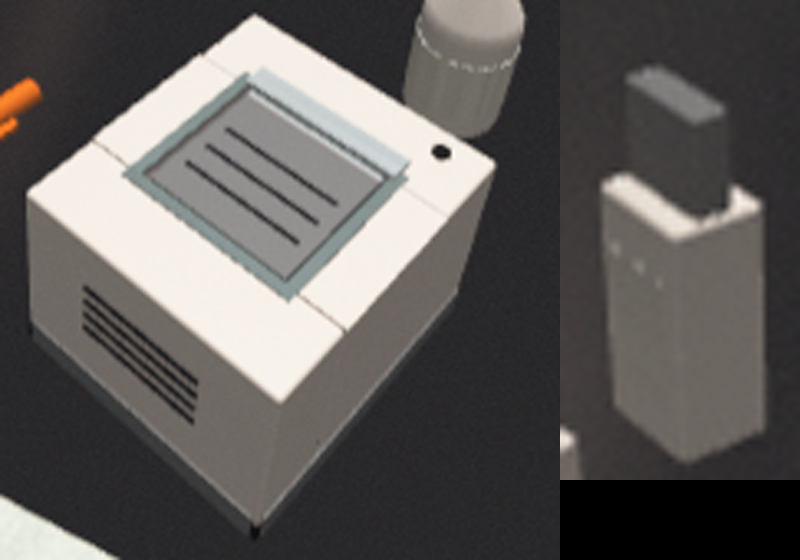

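```bash
python3 - <<'E'
from h import *
S=load('scene')
st=[(295+a/3.294-.35,230+b/3.294-.35) for a,b in[(255,14),(495,163),(283,403),(28,190)]]
fi=[(275+(a-560)/6-.4,115+b/6-.4) for a,b in[(627,74),(660,66),(726,107),(694,124)]]
for nm,px,h in(('st',st,100),('fin',fi,140)):
    q=poly(S,px,h)[:,:2]; print(nm,q.round(1).tolist(),'c',q.mean(0).round(1),'sides',np.linalg.norm(q-np.roll(q,-1,0),axis=1).round(1),'angles',np.degrees(np.arctan2(*(np.roll(q,-1,0)-q).T[::-1])).round(1))
E
python3 -m jog '[[21,-29,0,0,0,-0.0587,85],[21,-29,0,0,0,-0.0587,85],[21,-29,0,0,0,-0.0587,85],[21,-29,0,0,0,-0.0587,85],[21,-29,0,0,0,-0.0587,85],[21,-29,0,0,0,-0.0587,85],[21,-29,0,0,0,-0.0587,85],[21,-29,0,0,0,-0.0587,85]]' 40
python3 -m jog '[[21,-29,0,0,0,-0.0587,85],[21,-29,0,0,0,-0.0587,85],[21,-29,0,0,0,-0.0587,85],[21,-29,0,0,0,-0.0587,85],[1,-31,0,0,0,-0.0587,85],[1,-31,0,0,0,-0.0587,85],[1,-31,0,0,0,-0.0587,85],[1,-31,0,0,0,-0.0587,85]]'
python3 -m jog '[[1,-31,0,0,0,-0.0587,85],[1,-31,0,0,0,-0.0587,85],[1,-31,0,0,0,-0.0587,85],[1,-31,0,0,0,-0.0587,85],[1,-31,0,0,0,-0.0587,85],[1,-31,0,0,0,-0.0587,85],[1,-31,0,0,0,-0.0587,85],[1,-31,0,0,0,-0.0587,85]]'
python3 -c "
from h import *
grab('wrist')"
```

```text
st [[550.4, 114.2], [557.1, 241.9], [704.6, 236.8], [697.8, 107.2]] c [627.5 175. ] sides [127.9 147.6 129.8 147.6] angles [ 87.   -2.  -93.  177.3]
fin [[439.7, -194.7], [427.3, -190.7], [433.9, -151.3], [450.3, -150.5]] c [ 437.8 -171.8] sides [13.  39.9 16.4 45.4] angles [ 162.1   80.5    2.8 -103.5]
t: 0.82
tcp_pos: [339.9, 315.2, 404.6]
tool_rot: [0.378, 0.926, -0.0, -0.0]
ft_force: [0.6, 1.0, -0.6]
grip_width: 85.3
gripper_force: 0.0
t: 1.48
tcp_pos: [427.2, 75.4, 404.5]
tool_rot: [0.583, 0.812, -0.0, -0.0]
ft_force: [1.0, 1.2, -0.4]
grip_width: 85.2
gripper_force: 0.0
t: 2.15
tcp_pos: [435.1, -172.6, 404.6]
tool_rot: [0.756, 0.654, 0.0, -0.0]
ft_force: [1.4, 0.1, 0.0]
grip_width: 85.1
gripper_force: 0.0
```

View pics/wrist_raw.png

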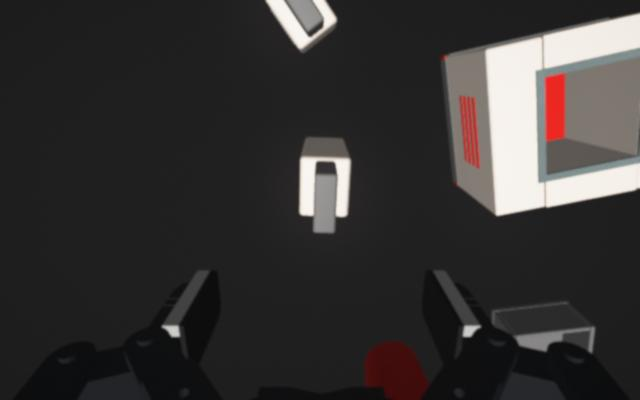

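The wrist view shows the tall fin's top at about (315,175), (337,175), (336,233), (314,233), square to the fingers.

```bash
python3 - <<'E'
from h import *
W=load('wrist')
fi=[(314.5,174.5),(337,174.5),(335.5,233),(313.5,233)]
q=poly(W,fi,140)[:,:2]; print(q.round(1).tolist(),'c',q.mean(0).round(1),'sides',np.linalg.norm(q-np.roll(q,-1,0),axis=1).round(1),'angles',np.degrees(np.arctan2(*(np.roll(q,-1,0)-q).T[::-1])).round(1))
X=cloud(W);print(X[205,325],X[190,306],X[195,344], 'edges box', [X[r,c].round(1).tolist() for r,c in((180,303),(180,346))])
# triangulate fin-top centre top+wrist
def P_(P):
    K=np.array([[foc(P),0,float(P['cx'])],[0,foc(P),float(P['cy'])],[0,0,1]]); return K@np.c_[P['R'],P['t']]
T=load('top'); f2=np.array([(390+(a-500)/5-.4,245+b/5-.4) for a,b in[(625,93),(752,118),(743,165),(617,138)]]).mean(0)
x=cv2.triangulatePoints(P_(T),P_(W),f2.reshape(2,1),np.mean(fi,0).reshape(2,1)); print('tri',(x[:3]/x[3]).ravel())
s=robot.read_state(); from scipy.spatial.transform import Rotation as R
r=R.from_quat(s['tool_rot']).as_matrix(); print(s['tcp_pos'],np.degrees(np.arctan2(r[1,1],r[0,1])),r[:,2])
E
```

```text
[[434.2, -151.1], [449.1, -153.3], [442.5, -195.5], [427.1, -193.3]] c [ 438.2 -173.3] sides [15.1 42.7 15.6 42.7] angles [ -8.3 -98.9 171.7  80.4]
[ 438.08440045 -173.98506835  138.95148901] [ 423.32176023 -173.21887698   99.39837225] [ 452.80426558 -181.78572756   99.28732273] edges box [[422.3, -164.7, 99.4], [455.9, -169.9, 98.4]]
tri [ 437.24249237 -174.2018074   133.46429454]
[ 435.76358687 -177.06546762  404.4732033 ] -8.614246447260628 [ 1.49818188e-04 -4.86213967e-03 -9.99988169e-01]
```

```bash
python3 -m jog '[[2,-2,0,0,0,0,85],[0,0,-10,0,0,0,85],[0,0,-15,0,0,0,85],[0,0,-15,0,0,0,85],[0,0,-10,0,0,0,85],[0,0,0,0,0,0,85],[0,0,0,0,0,0,85],[0,0,0,0,0,0,85]]' 60
python3 -c "
from h import *
grab('wrist')"
```

```text
t: 2.87
tcp_pos: [437.7, -172.7, 355.3]
tool_rot: [0.755, 0.656, 0.0, 0.0]
ft_force: [-0.7, 1.1, 0.5]
grip_width: 85.2
gripper_force: 0.0
```

View pics/wrist_raw.png

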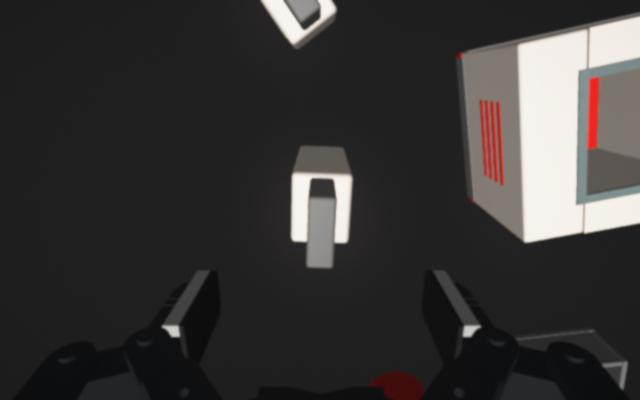

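The fin's top, (309..334, 197..267), is centred between the fingers at column 321. Descend and grip.

```bash
python3 -m jog '[[0,0,-10,0,0,0,85],[0,0,-14,0,0,0,85],[0,0,-14,0,0,0,85],[0,0,-14,0,0,0,85],[0,0,-12,0,0,0,85],[0,0,-8,0,0,0,85],[0,0,-4,0,0,0,85],[0,0,0,0,0,0,85]]' 70
python3 -m jog '[[0,0,0,0,0,0,50],[0,0,0,0,0,0,30],[0,0,0,0,0,0,20],[0,0,0,0,0,0,10],[0,0,0,0,0,0,5],[0,0,0,0,0,0,5],[0,0,0,0,0,0,5],[0,0,0,0,0,0,5]]' 70
python3 -m jog '[[0,0,0,0,0,0,5],[0,0,0,0,0,0,5],[0,0,0,0,0,0,5],[0,0,0,0,0,0,5],[0,0,0,0,0,0,5],[0,0,0,0,0,0,5],[0,0,0,0,0,0,5],[0,0,0,0,0,0,5]]' 70
```

```text
t: 3.58
tcp_pos: [437.4, -173.0, 278.5]
tool_rot: [0.755, 0.656, -0.0, -0.0]
ft_force: [-0.4, 0.7, 0.2]
grip_width: 85.2
gripper_force: 0.0
t: 4.25
tcp_pos: [437.7, -173.3, 279.2]
tool_rot: [0.755, 0.656, 0.0, 0.001]
ft_force: [0.1, -0.6, 3.4]
grip_width: 15.3
gripper_force: 68.8
t: 4.92
tcp_pos: [437.8, -173.3, 279.2]
tool_rot: [0.755, 0.656, 0.0, 0.001]
ft_force: [-0.5, -0.1, 5.1]
grip_width: 15.1
gripper_force: 69.1
```

```bash
python3 -m jog '[[0,0,5,0,0,0,5],[0,0,10,0,0,0,5],[0,0,20,0,0,0,5],[0,0,25,0,0,0,5],[0,0,25,0,0,0,5],[0,0,25,0,0,0,5],[0,0,15,0,0,0,5],[0,0,5,0,0,0,5]]' 70
python3 -m jog '[[4,7,0,0,0,0.006,5],[8,15,0,0,0,0.007,5],[12,22,0,0,0,0.007,5],[13,24,0,0,0,0.007,5],[13,24,0,0,0,0.007,5],[13,24,0,0,0,0.007,5],[13,24,0,0,0,0.007,5],[13,24,0,0,0,0.007,5]]' 70
python3 -m jog '[[13,24,0,0,0,0.007,5],[13,24,0,0,0,0.007,5],[13,24,0,0,0,0.007,5],[13,24,0,0,0,0.007,5],[13,24,0,0,0,0.007,5],[12,24,0,0,0,0.007,5],[12,22,0,0,0,0.007,5],[9,15,0,0,0,0.009,5]]' 70
python3 -m jog '[[2,4,0,0,0,0,5],[0,0,0,0,0,0,5],[0,0,0,0,0,0,5],[0,0,0,0,0,0,5],[0,0,0,0,0,0,5],[0,0,0,0,0,0,5],[0,0,0,0,0,0,5],[0,0,0,0,0,0,5]]' 70
python3 - <<'E'
from h import *
from scipy.spatial.transform import Rotation as R
s=robot.read_state();r=R.from_quat(s['tool_rot']).as_matrix(); print(s['tcp_pos'],np.degrees(np.arctan2(r[1,1],r[0,1])),r[:,2],s['qpos'].round(2))
grab('wrist');grab('top');grab('scene')
E
```

```text
t: 5.58
tcp_pos: [437.7, -173.2, 410.7]
tool_rot: [0.755, 0.656, 0.0, 0.001]
ft_force: [1.4, -1.1, -2.5]
grip_width: 15.1
gripper_force: 68.4
t: 6.25
tcp_pos: [526.3, -7.1, 406.2]
tool_rot: [0.736, 0.676, -0.001, -0.002]
ft_force: [-0.0, -0.5, -2.8]
grip_width: 15.2
gripper_force: 68.2
t: 6.92
tcp_pos: [624.4, 174.7, 405.5]
tool_rot: [0.716, 0.698, -0.002, -0.002]
ft_force: [-0.5, -0.4, -2.1]
grip_width: 14.8
gripper_force: 68.3
t: 7.58
tcp_pos: [626.4, 175.3, 409.1]
tool_rot: [0.717, 0.697, 0.0, 0.0]
ft_force: [0.4, 0.2, -3.6]
grip_width: 14.9
gripper_force: 68.5
[626.37640326 175.33684039 409.05983591] -1.6372270323249263 [ 4.99385712e-04  3.73092487e-05 -9.99999875e-01] [ 0.18  0.54  0.35  1.38 -0.    1.77]
```

View pics/wrist_raw.png

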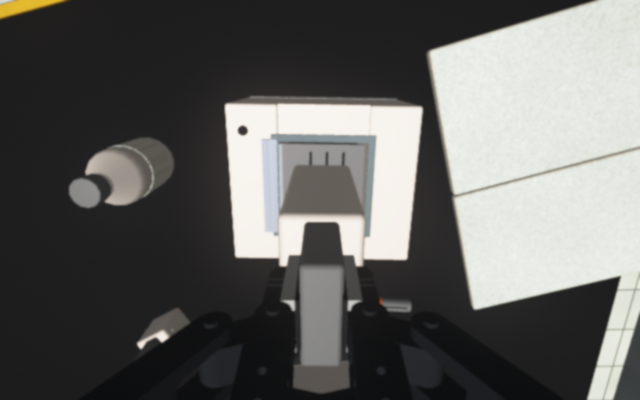

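The wrist view shows the station top corners at (225,104), (422,106), (408,260), (235,257). The bluish hinge bar is on the left (robot side), and the cartridge hangs in front, over the port.

```bash
python3 - <<'E'
from h import *
W=load('wrist')
for nm,px in(('st',[(225.5,103.5),(422,106.5),(408,260),(235,257.5)]),('stedge',[(225.5,103.5),(422,106.5)])):
    q=poly(W,px,100)[:,:2]; print(q.round(1).tolist(),'c',q.mean(0).round(1),'sides',np.linalg.norm(q-np.roll(q,-1,0),axis=1).round(1),'angles',np.degrees(np.arctan2(*(np.roll(q,-1,0)-q).T[::-1])).round(1))
X=cloud(W)
# box bottom edge & fin top & box top in hand
print('fin top',X[300,321],'boxtop',X[240,290],X[240,355])
q=poly(W,[(282,212),(363,214)],226)[:,:2];print(q)
T=load('top');a=np.zeros((560,800,3),np.uint8)
a[:480,:400]=cv2.resize(T['im'][90:210,180:280,::-1],(400,480),interpolation=cv2.INTER_CUBIC)
S=load('scene'); a[:560,400:]=cv2.resize(S['im'][130:382,285:465,::-1],(400,560),interpolation=cv2.INTER_CUBIC)
cv2.imwrite('pics/c3.png',a)
E
```

```text
[[557.4, 241.5], [704.5, 235.1], [700.3, 106.1], [550.8, 113.0]] c [628.2 173.9] sides [147.2 129.  149.7 128.8] angles [ -2.5 -91.8 177.4  87.1]
[[557.4, 241.5], [704.5, 235.1]] c [630.9 238.3] sides [147.2 147.2] angles [ -2.5 177.5]
fin top [626.95871603 183.40233044 268.88601697] boxtop [613.05958191 188.31373795 228.96219177] [642.51599168 187.73241393 229.57708706]
[[609.92569712 200.88036694]
 [646.43663653 198.83853752]]
```

View pics/c3.png

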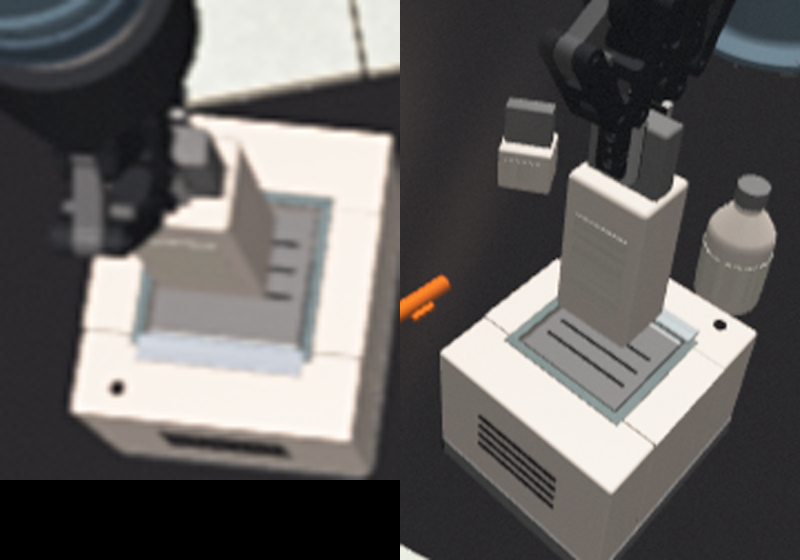

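The cartridge hangs upright over the flap, square to the port. Trim the position, then push straight down.

```bash
python3 -m jog '[[0.5,-1,0,0,0,-0.012,5],[0,0,-4,0,0,0,5],[0,0,-6,0,0,0,5],[0,0,-6,0,0,0,5],[0,0,-4,0,0,0,5],[0,0,0,0,0,0,5],[0,0,0,0,0,0,5],[0,0,0,0,0,0,5]]' 90
python3 -m jog '[[0,0,-3,0,0,0,5],[0,0,-3,0,0,0,5],[0,0,-3,0,0,0,5],[0,0,-3,0,0,0,5],[0,0,-3,0,0,0,5],[0,0,-3,0,0,0,5],[0,0,-3,0,0,0,5],[0,0,-3,0,0,0,5]]' 90
python3 -m jog '[[0,0,-3,0,0,0,5],[0,0,-3,0,0,0,5],[0,0,-3,0,0,0,5],[0,0,-3,0,0,0,5],[0,0,-3,0,0,0,5],[0,0,-3,0,0,0,5],[0,0,-3,0,0,0,5],[0,0,-3,0,0,0,5]]' 90
```

```text
t: 8.4
tcp_pos: [627.0, 174.9, 388.7]
tool_rot: [0.721, 0.693, 0.0, 0.0]
ft_force: [0.6, -0.2, -2.3]
grip_width: 14.7
gripper_force: 89.4
t: 9.07
tcp_pos: [627.4, 174.9, 365.2]
tool_rot: [0.721, 0.693, 0.001, 0.001]
ft_force: [0.5, 0.0, 0.2]
grip_width: 14.7
gripper_force: 90.2
t: 9.73
tcp_pos: [626.9, 174.8, 340.1]
tool_rot: [0.721, 0.693, -0.0, -0.0]
ft_force: [1.1, -0.8, -1.7]
grip_width: 14.8
gripper_force: 89.8
```

```bash
python3 -m jog '[[0,0,-3,0,0,0,5],[0,0,-3,0,0,0,5],[0,0,-3,0,0,0,5],[0,0,-3,0,0,0,5],[0,0,-3,0,0,0,5],[0,0,-3,0,0,0,5],[0,0,-3,0,0,0,5],[0,0,-3,0,0,0,5]]' 90
python3 -m jog '[[0,0,-3,0,0,0,5],[0,0,-3,0,0,0,5],[0,0,-3,0,0,0,5],[0,0,-3,0,0,0,5],[0,0,-3,0,0,0,5],[0,0,-2,0,0,0,5],[0,0,-1,0,0,0,5],[0,0,0,0,0,0,5]]' 90
python3 -m jog '[[0,0,-1,0,0,0,5],[0,0,-1,0,0,0,5],[0,0,-1,0,0,0,5],[0,0,-1,0,0,0,5],[0,0,-0.5,0,0,0,5],[0,0,-0.5,0,0,0,5],[0,0,0,0,0,0,5],[0,0,0,0,0,0,5]]' 90
```

```text
t: 10.4
tcp_pos: [626.9, 174.9, 316.4]
tool_rot: [0.721, 0.693, -0.0, -0.0]
ft_force: [1.3, 0.0, -2.4]
grip_width: 14.9
gripper_force: 89.7
t: 11.07
tcp_pos: [626.9, 174.8, 298.3]
tool_rot: [0.721, 0.693, -0.0, -0.0]
ft_force: [1.2, 0.1, -4.2]
grip_width: 15.1
gripper_force: 89.5
t: 11.73
tcp_pos: [626.9, 174.9, 293.7]
tool_rot: [0.721, 0.693, -0.0, 0.0]
ft_force: [1.4, 0.5, -2.4]
grip_width: 14.9
gripper_force: 89.5
```

```bash
python3 -m jog '[[0,0,-1,0,0,0,5],[0,0,-1,0,0,0,5],[0,0,-1,0,0,0,5],[0,0,0,0,0,0,5],[0,0,0,0,0,0,5],[0,0,0,0,0,0,5],[0,0,0,0,0,0,5],[0,0,0,0,0,0,5]]' 90
python3 -m jog '[[0,0,-1,0,0,0,5],[0,0,-0.5,0,0,0,5],[0,0,-0.5,0,0,0,5],[0,0,0,0,0,0,5],[0,0,0,0,0,0,5],[0,0,0,0,0,0,5],[0,0,0,0,0,0,5],[0,0,0,0,0,0,5]]' 90
```

```text
t: 12.4
tcp_pos: [626.9, 174.8, 290.6]
tool_rot: [0.721, 0.693, -0.0, 0.0]
ft_force: [1.6, 0.5, -3.7]
grip_width: 15.1
gripper_force: 89.5
t: 13.07
tcp_pos: [627.1, 174.9, 289.3]
tool_rot: [0.721, 0.693, 0.0, 0.0]
ft_force: [1.0, -0.5, 2.4]
grip_width: 14.9
gripper_force: 90.5
```

Contact is at about 289.5, as predicted (290). Press a little more.

```bash
python3 -m jog '[[0,0,-0.5,0,0,0,5],[0,0,-0.5,0,0,0,5],[0,0,-0.5,0,0,0,5],[0,0,-0.5,0,0,0,5],[0,0,0,0,0,0,5],[0,0,0,0,0,0,5],[0,0,0,0,0,0,5],[0,0,0,0,0,0,5]]' 90
```

```text
t: 13.73
tcp_pos: [627.0, 174.8, 289.2]
tool_rot: [0.721, 0.693, 0.001, 0.001]
ft_force: [-3.3, -1.7, 13.8]
grip_width: 14.7
gripper_force: 92.1
```

```bash
python3 -m jog '[[0,0,-0.5,0,0,0,5],[0,0,-0.5,0,0,0,5],[0,0,-0.5,0,0,0,5],[0,0,-0.5,0,0,0,5],[0,0,0,0,0,0,5],[0,0,0,0,0,0,5],[0,0,0,0,0,0,5],[0,0,0,0,0,0,5]]' 90
python3 - <<'E'
from h import *
grab('scene')
S=load('scene'); cv2.imwrite('pics/c4.png',cv2.resize(S['im'][130:350,305:465,::-1],(436,600),interpolation=cv2.INTER_CUBIC))
E
```

```text
t: 14.4
tcp_pos: [626.8, 174.9, 289.2]
tool_rot: [0.721, 0.693, 0.001, 0.001]
ft_force: [-7.6, -2.9, 22.5]
grip_width: 14.7
gripper_force: 93.3
```

View pics/c4.png

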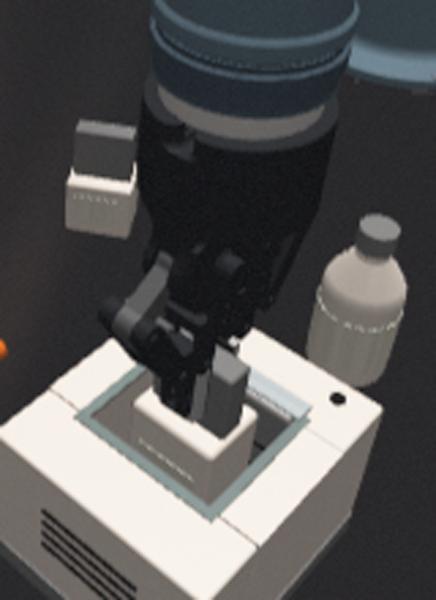

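The scene crop shows the cartridge seated in the port at (195,445), its box top just above the station, the flap swung down and the gripper clear of the housing. Ease the force, release and retreat.

```bash
python3 -m jog '[[0,0,1,0,0,0,5],[0,0,1,0,0,0,5],[0,0,1,0,0,0,5],[0,0,0,0,0,0,5],[0,0,0,0,0,0,5],[0,0,0,0,0,0,5],[0,0,0,0,0,0,5],[0,0,0,0,0,0,5]]' 90
python3 -m jog '[[0,0,0,0,0,0,18],[0,0,0,0,0,0,25],[0,0,0,0,0,0,35],[0,0,0,0,0,0,45],[0,0,0,0,0,0,50],[0,0,0,0,0,0,50],[0,0,0,0,0,0,50],[0,0,0,0,0,0,50]]' 30
python3 -m jog '[[0,0,2,0,0,0,50],[0,0,5,0,0,0,50],[0,0,10,0,0,0,50],[0,0,15,0,0,0,50],[0,0,20,0,0,0,50],[0,0,20,0,0,0,50],[0,0,20,0,0,0,50],[0,0,10,0,0,0,50]]'
python3 -m jog '[[0,-10,0,0,0,0,50],[0,-20,0,0,0,0,50],[0,-30,0,0,0,0,50],[0,-30,0,0,0,0,50],[0,-30,0,0,0,0,50],[0,-20,0,0,0,0,50],[0,-10,0,0,0,0,50],[0,0,0,0,0,0,50]]'
python3 - <<'E'
from h import *
grab('scene');grab('top')
S=load('scene');T=load('top'); a=np.zeros((600,800,3),np.uint8)
a[:,:400]=cv2.resize(S['im'][190:400,295:435,::-1],(400,600),interpolation=cv2.INTER_CUBIC)
a[:480,400:]=cv2.resize(T['im'][100:220,190:290,::-1],(400,480),interpolation=cv2.INTER_CUBIC)
cv2.imwrite('pics/c5.png',a)
X=cloud(S);m=(abs(X[...,0]-627)<25)&(abs(X[...,1]-174)<30)&(X[...,2]>140)&(X[...,2]<160);print(m.sum(),np.median(X[m],0))
E
```

```text
t: 15.12
tcp_pos: [627.0, 174.9, 289.2]
tool_rot: [0.721, 0.693, 0.001, 0.0]
ft_force: [-2.2, 0.4, 8.4]
grip_width: 14.9
gripper_force: 91.3
t: 15.78
tcp_pos: [627.0, 174.8, 287.6]
tool_rot: [0.721, 0.693, -0.0, 0.0]
ft_force: [-0.0, -0.4, 0.4]
grip_width: 49.8
gripper_force: 0.0
t: 16.45
tcp_pos: [627.4, 175.0, 393.9]
tool_rot: [0.721, 0.693, 0.002, 0.001]
ft_force: [-0.5, 0.3, -0.5]
grip_width: 50.1
gripper_force: 0.0
t: 17.12
tcp_pos: [626.7, 22.4, 388.8]
tool_rot: [0.722, 0.692, -0.001, -0.0]
ft_force: [0.4, -0.0, 0.3]
grip_width: 49.9
gripper_force: 0.0
471 [632.27918938 178.1872118  148.95410345]
```

View pics/c5.png

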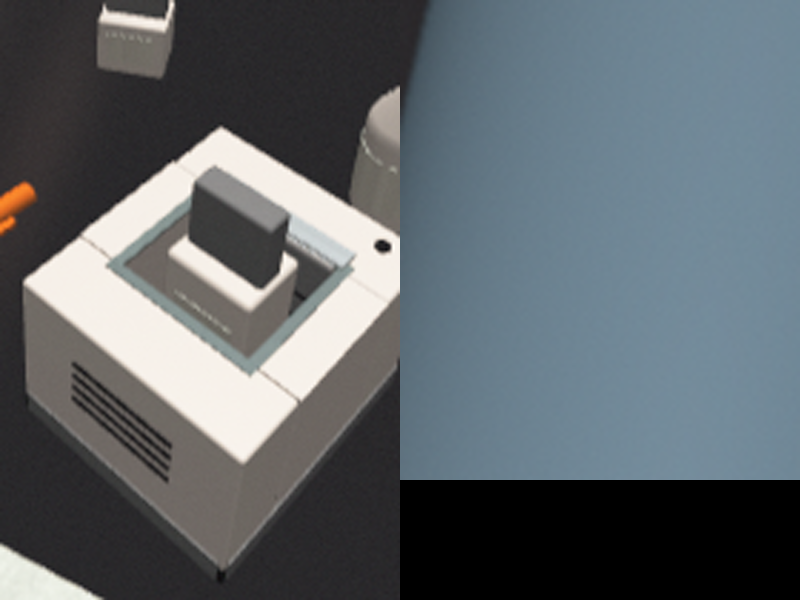

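The cartridge stands upright in the port, fin at (240,225), with its top at 149 mm (expected 150). The flap is held open behind it and the gripper is clear. Hand in.

```bash
python3 -c "
from rig import robot
print(robot.close_job())"
```

```text
the job is handed in; nothing more can be done
None
```

The tall cartridge is pressed home in the flapped port and released upright with the flap held open, the short cartridge was left untouched, and the job was handed in at about 17 s.

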